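# Fit the turntable spindle and inspect it through the loupe

### The job

Take the turntable spindle (the shaft with the wide collar and thin pin) out of the drilled wooden block and lower it gently, rounded end first, all the way down to the bottom of the bearing housing's bore, without dropping it or pressing on it, and let it go. Then take the hand loupe from its case and hold it level, centred over the bearing, with the lens at the height marked by the pointer tip of the height gauge. Finish while still holding the loupe there in the air; do not change the gauge's setting, and leave the other parts where they are.

Things in the scene. Friction and masses are not known exactly. Their poses are not given: they have to be found in the camera images.
- spindle_collar (a point): Middle of the collar of the steel turntable spindle (about 200 g), on its axis: the place to grip it, a plain cylinder 32 mm across and 32 mm tall; z points up the shaft. Below the collar a shaft 18 mm across and 68 mm long with a rounded end (84 mm below this point); above it a thin record pin 7 mm across and 19 mm long. It is the only part in the block with a collar wider than its shaft.
- spindle_foot (a point): The rounded lower end of the spindle's shaft, on its axis; z points up the shaft. At the start it stands at the bottom of a hole of the wooden block, 50 mm deep, and the collar's underside is 18 mm above the block.
- spindle: The spindle itself: origin at the rounded lower end of its shaft, z up the shaft.
- bearing: Aluminium bearing housing, an upright cylinder 48 mm across with a bolted flange 82 mm across, fixed on a square plywood board (130 mm). Origin under the board's centre, on the bore's axis, z up; the mouth of the bore is 95 mm above it.
- bearing_mouth (a point): Centre of the open mouth of the bearing's bore, 95 mm above the table. The bore is vertical, 21 mm across and 60 mm deep (flat bottom), so with the spindle home the collar's underside is 8 mm above the mouth and the pin's top 59 mm above it.
- block: Fixed wooden block 215 x 64 x 60 mm, long side along its x, with three holes 20 mm across and 50 mm deep in a row along its x, 70 mm apart, the middle one at the block's centre. Origin at the centre of its underside.
- loupe_grip (a point): Place to grip the hand loupe (about 100 g in all): the middle of its black flat handle, 18 mm wide, 14 mm thick and 92 mm long. x points along the handle towards the lens, z up out of the lens's upper face. The loupe lies level on its case; the handle overhangs the case's edge and is free underneath, its centre 47 mm above the table.
- loupe_lens (a point): Centre of the loupe's lens, at half thickness: a glass lens in an aluminium rim 68 mm across and 14 mm thick, 92 mm from the grip point along its x and at the same height. z is the lens's axis, x points away from the handle.
- loupe: The hand loupe: origin at the centre of the underside of the lens rim, x away from the handle, z the lens's axis.
- case: The loupe's closed black case, 105 x 95 x 40 mm, fixed; the loupe lies on top with its handle over the edge that faces the robot. Origin at the centre of its underside, z up.
- gauge_tip (a point): Pointer tip of the vernier height gauge (underside of the thin scriber's end), beside the bearing on its left (+y). The pointer is a horizontal bar towards the bearing that ends 75 to 115 mm from its axis. The slider stays where it was set, 205 to 255 mm above the table: this tip's height is the height for the centre of the lens.
- gauge: The height gauge: steel base 85 x 95 x 26 mm with a column 354 mm tall that stands 87 mm behind the pointer's tip, fixed. Origin at the centre of its underside; the pointer points to its -y.
- pillar_a: Aluminium tone-arm pillar, a plain rod 18 mm across and 96 mm long, standing 50 mm deep in another hole of the block; origin at its lower end. To be left alone.
- pillar_b: A second pillar like the first, in the remaining hole; origin at its lower end. To be left alone.
- counterweight: Dark steel counterweight, 36 mm across and 34 mm tall; origin at the centre of its underside. To be left alone.
- grease_jar: Small lidded jar, 52 mm across and 55 mm tall; origin at the centre of its underside. To be left alone.
- screwdriver: Screwdriver lying on the table, along its x. To be left alone.
- pulley: Brass motor pulley, 26 mm across and 28 mm tall; origin at the centre of its underside. To be left alone.
- carton: Small cardboard box 110 x 75 x 50 mm; origin at the centre of its underside. To be left alone.
- brush: Brush lying on the table, along its x. To be left alone.
Not all that is in view belongs to the job. What is meant by the spindle is not pink or turquoise, and is the smaller of those in its own colour.

How it is judged:
On the way, in this order (a step that is already met when the one before it is completed fails the run):
1. the spindle stands at the bottom of the bearing's bore and has been let go (horizontal distance between spindle_foot and bearing_mouth below 0.006 m and z of spindle_foot in the frame of bearing_mouth below -0.056 m and contact force between the fingers and spindle below 0.05 N and linear speed of spindle below 0.01 m/s), for 0.3 s.
2. the loupe is lifted off its case in the gripper (z of loupe_lens in the frame of case above 0.07 m and contact force between the fingers and loupe above 1 N), for 0.2 s.
At the end, for the whole second after the job is handed in: Only the gripper holds the loupe, still and in the air: lens centre within 12 mm of the bearing axis and 7 mm of the pointer tip's height, within 7 degrees of level, touching neither spindle, bearing nor gauge. The spindle stands let go in the bore, within 4 mm of its bottom (horizontal distance between loupe_lens and bearing_mouth below 0.012 m and z of loupe_lens in the frame of gauge_tip between -0.007 and 0.007 m and angle between loupe_lens's own z axis and vertical below 0.12 rad and linear speed of loupe below 0.02 m/s and contact force between the fingers and loupe above 1 N and contact force between each of loupe, the fingers and spindle below 0.05 N and contact force between loupe and bearing below 0.05 N and contact force between loupe and gauge below 0.05 N and horizontal distance between spindle_foot and bearing_mouth below 0.006 m and z of spindle_foot in the frame of bearing_mouth below -0.056 m); the arm keeps its last pose, push and grip.
It fails at once if the spindle is pressed or knocked hard: more than 25 N between spindle and bearing (contact force between spindle and bearing above 25 N).
It fails at once if the spindle falls into the bore (faster than 0.35 m/s inside it) instead of being lowered (horizontal distance between spindle_foot and bearing_mouth below 0.012 m and z of spindle_foot in the frame of bearing_mouth below -0.002 m and linear speed of spindle above 0.35 m/s).
It fails at once if the gauge's setting is changed by more than 3 mm (distance of gauge_tip from where it was at the start of the episode above 0.003 m).
It fails at once if another part is shifted by more than 30 mm (distance of any of pillar_a, pillar_b, counterweight, grease_jar, screwdriver, pulley, carton, brush from where it was at the start of the episode above 0.03 m).
It also fails if it takes over 54 s, if anything falls off the work surface, if the arm or the gripper's body presses on something with over 40 N, if the wrist force passes 120 N, or if a joint passes its speed limit or range.

### The arm

A 6-joint arm with a two-finger parallel gripper is mounted at the origin on the work surface. World frame = base frame: x ahead of the robot, y to its left, z up, the work surface at z = 0. Lengths are in m, angles in rad, forces in N, time in s.
With the tool pointing down it reaches from about 0.375 to 0.9 m from the base axis. Payload 3.1 kg.
Tool frame: the origin (TCP) lies midway between the tips of the shut fingers; the grasp point (between the pads) lies 19 mm behind it; x points along the fingers, z is the direction in which the jaws open and shut, and the axes are right-handed (so a half turn about x gives the same grasp; the last joint's range is limited). The gripper opens to 85 mm and grips with 20 to 120 N. Pads are 22 mm wide; open, the fingers measure 114 mm over their backs; the gripper's body (76 mm by 85 mm) begins 54 mm behind the grasp point. The pads swing forward as they close: fully open they stand 13 mm farther back than shut.
Start: joints at [-1.373, 0.527, 1.433, -0, 1.181, -0.178], TCP at [0.23, -0.581, 0.231] pointing down, gripper open.
Joint ranges: [-3.08, 3.08], [-0.75, 2.2], [0.22, 2.44], [-1.43, 4.57], [0, 2.65], [-2.85, 2.85]. Speed limits (rad/s): [2.79, 2.79, 3.14, 3.14, 3.14, 3.14].

### API

Orientations are given as a unit quaternion [x, y, z, w].
In Python, from station import status, snapshot, camera_params, ticket gives the robot as it stands.
- The arm moves only by the tool arm_command, never from a script. Its argument "series" is a list that holds one entry, the list of rows, each a list of 4 numbers: the shift along the tool's x, y, z in mm, then the turn about the tool's x in rad. A call has 1 to 10 rows; each row shifts and turns the commanded pose from where the row before left it, along the tool's axes as they then stand; what a row does not reach is not made up. A row lasts 1/10 s, in which the tool goes at most 50 mm and 8.59 degrees, less where a joint would pass 70% of its speed; a pose out of reach is approached as far as the arm can. A call is refused whole if a number of a shift passes 50 or a number of a turn 0.15, either way. A call with a gripper value outside its range is refused whole. "jaw" is the opening in per cent of the stroke, from 0 (shut) to 100 (fully open), set as the call begins (left out, the last holds). The fingers move at their own pace and stop on an object; "force" is the grip in N (left out, the last holds). Time passes only in rows, so rows that do not move let the fingers close. It gives the time, the measured TCP pose, the force and the opening at its end, in the units of the state.
- status.sense(): the state, without advancing time (a new reading comes with each control period).
- snapshot(name): name is "scene" or "top"; returns the picture (400x640x3 uint8, red, green, blue); there is no depth.
- camera_params(name): a dict with "fovy" (degrees; the focal length in pixels is half the picture's height over the tangent of half this angle, whatever the lens; pixels are square), "cx", "cy" (the principal point, pixels), "extrinsics" (4x4, takes a point from camera to world coordinates). Camera axes: x right, y down, z forward; pixel columns grow to the right and rows downward; lengths in m; the calibration is good to about 2 mm. A picture is of the moment at which its call begins. camera_params takes no time and is no camera call.
- ticket.sign_off(): hands the job in, once; it reports no verdict.
The state is a dict: "t": time; "q": joint angles; "qd": joint speeds; "tau": joint torques, N m; "tcp_pos": TCP position; "tool_rot": TCP orientation; "force": force on the tool from outside, world axes, zero at the start; "ft_torque": the same for the moment, N m; "finger_gap": opening from 0.0 (shut) to 1.0 (fully open).
Only numpy, scipy, OpenCV 4.12 (cv2) and the standard library are available. Lean on these libraries where they do the work, as an engineer would, in place of code of your own. Each camera call takes 0.05 s, during which the arm holds its last target. There are 200 camera calls.

## Working session

There is one attempt and no reset: what is moved stays moved. The work goes in short steps, Python scripts to look and compute and a tool call to move; the robot and the scene stay as the last step left them, time stands still between calls to the robot, and variables do not carry over. Pictures are saved under pics/ and viewed, about 8 in all and at most 12, crops included, and the job is handed in when it is done.

Besides the shell and the picture viewer there is one more tool, called after "Emit:" as name(argument=value, ...), one argument or row to a line, values as JSON. arm_command: Moves the arm, as the interface text tells. Its arguments: {"type":"object","properties":{"series":{"type":"array"},"jaw":{"type":"number"},"force":{"type":"number"}},"required":["series"]}

```bash
ls; mkdir -p pics
python3 - <<'E'
from station import status, snapshot, camera_params
import cv2,numpy as np
s=status.sense(); print({k:np.round(v,3) for k,v in s.items()})
for n in("scene","top"):
    im=snapshot(n); cv2.imwrite(f"pics/{n}0.png",im[:,:,::-1]); p=camera_params(n); print(n,p)
E
```

```text
pics
{'t': np.float64(0.0), 'q': array([-1.373,  0.528,  1.434, -0.   ,  1.181, -0.178]), 'qd': array([ 0.001, -0.001, -0.001,  0.001, -0.   , -0.001]), 'tau': array([-2.0000e-03, -4.4236e+01, -1.7802e+01, -0.0000e+00,  8.0000e-03,
       -0.0000e+00]), 'tcp_pos': array([ 0.23, -0.58,  0.23]), 'tool_rot': array([ 0.398,  0.585, -0.397,  0.584]), 'force': array([ 0.725, -0.001, -0.164]), 'ft_torque': array([0.013, 0.016, 0.005]), 'finger_gap': np.float64(1.001)}
scene {'fovy': 51.33475120151107, 'cx': 320.5073670598961, 'cy': 204.911310682028, 'extrinsics': array([[ 0.85597434,  0.32660768, -0.4007934 ,  0.97741917],
       [ 0.51689387, -0.55760717,  0.64953442, -0.66242458],
       [-0.01134234, -0.76315245, -0.64611894,  0.80103563],
       [ 0.        ,  0.        ,  0.        ,  1.        ]])}
top {'fovy': 47.97836891970227, 'cx': 311.30627664663257, 'cy': 200.3248496348485, 'extrinsics': array([[ 2.85680176e-03, -9.97156860e-01,  7.52996309e-02,
         4.72865239e-01],
       [-9.99751112e-01, -1.18191132e-03,  2.22781936e-02,
        -1.58683680e-02],
       [-2.21258561e-02, -7.53445341e-02, -9.96912056e-01,
         1.45814215e+00],
       [ 0.00000000e+00,  0.00000000e+00,  0.00000000e+00,
         1.00000000e+00]])}
```

View pics/scene0.png

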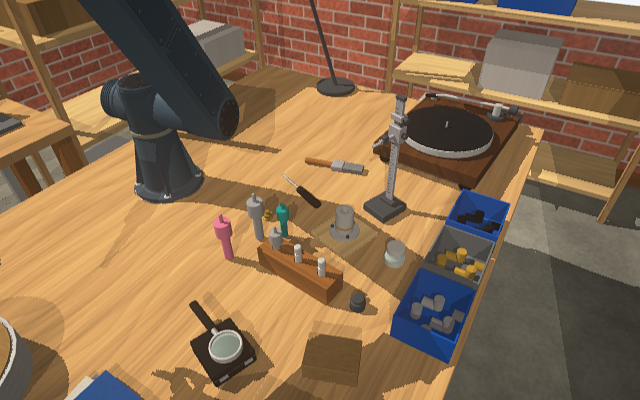

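View pics/top0.png

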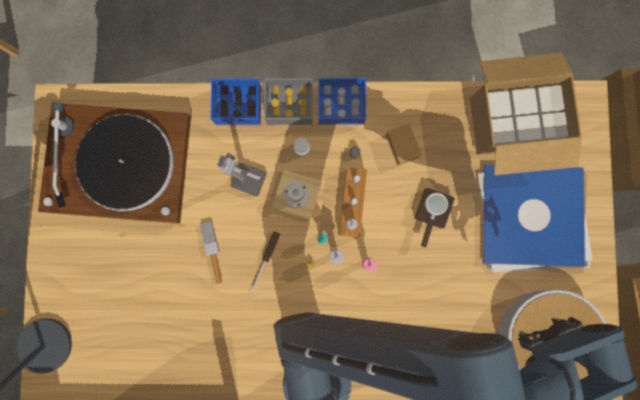

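The scene shows the gray spindle in the near (robot-side) hole of the block, at scene (276,238) and top (352,224). A bigger gray decoy stands at scene (256,215). The bearing is at scene (345,225) and top (294,194), the gauge at (390,150), and the loupe on its case at (225,347). I'll enlarge these areas next.

Run:
```python
import cv2
a=cv2.imread("pics/scene0.png");b=cv2.imread("pics/top0.png")
cv2.imwrite("pics/c1.png",cv2.resize(a[85:285,200:430],None,fx=3,fy=3,interpolation=cv2.INTER_CUBIC)[:600,:690])
cv2.imwrite("pics/c2.png",cv2.resize(b[130:280,210:465],None,fx=3.1,fy=3.1,interpolation=cv2.INTER_CUBIC))
```

```text
(no output)
```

View pics/c1.png

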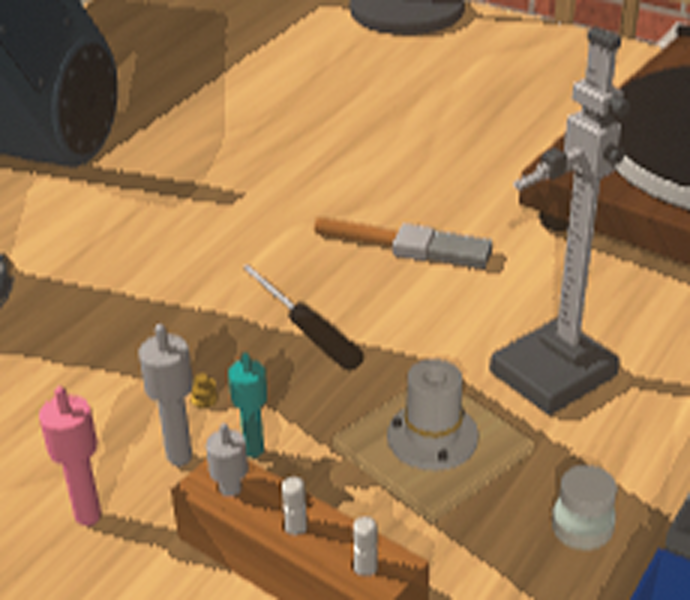

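View pics/c2.png

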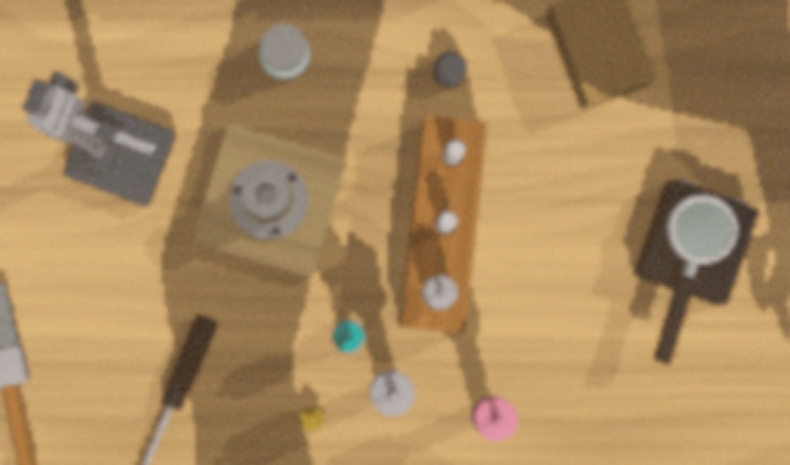

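Crop c1: spindle collar top at about (227,440), bearing mouth at (435,376), gauge tip at (518,185). Crop c2: collar at (440,292), bore at (267,194), pointer tip at (153,148), lens at (703,230), handle end at (665,358). Next I cast rays and triangulate.

```bash
cat > h.py <<'E'
import numpy as np,cv2
from station import status,snapshot,camera_params
P={n:camera_params(n) for n in("scene","top")}
def ray(n,u,v):
    p=P[n];f=200/np.tan(np.radians(p["fovy"])/2);E=p["extrinsics"]
    d=E[:3,:3]@[(u-p["cx"])/f,(v-p["cy"])/f,1];return E[:3,3],d/np.linalg.norm(d)
def plane(n,u,v,z):
    o,d=ray(n,u,v);return o+d*(z-o[2])/d[2]
def tri(a,b):
    (o1,d1),(o2,d2)=ray("scene",*a),ray("top",*b)
    s=np.linalg.lstsq(np.c_[d1,-d2],o2-o1,rcond=None)[0];x,y=o1+d1*s[0],o2+d2*s[1]
    return (x+y)/2,np.linalg.norm(x-y)
def proj(n,X):
    p=P[n];f=200/np.tan(np.radians(p["fovy"])/2);E=p["extrinsics"]
    c=E[:3,:3].T@(np.asarray(X)-E[:3,3]);return np.round([p["cx"]+f*c[0]/c[2],p["cy"]+f*c[1]/c[2]],1)
S=lambda x,y:((x+.5)/3-.5+200,(y+.5)/3-.5+85)
T=lambda x,y:((x+.5)/3.1-.5+210,(y+.5)/3.1-.5+130)
E
python3 - <<'E'
from h import *
np.set_printoptions(precision=4,suppress=True)
for nm,s,t,z in[("collartop",(227,440),(440,292),.110),("mouth",(435,376),(267,194),.095),("gauge",(518,185),(153,148),.23)]:
    print(nm,tri(S(*s),T(*t)),plane("scene",*S(*s),z),plane("top",*T(*t),z))
a=cv2.imread("pics/scene0.png");b=cv2.imread("pics/top0.png")
print("lens",plane("top",*T(703,230),.054),"hend",plane("top",*T(665,358),.054))
# scene lens ellipse: handle
print("lens scene",plane("scene",226,346,.054),"hend scene",plane("scene",195,304,.054))
cv2.imwrite("pics/c3.png",np.hstack([cv2.resize(a[290:390,170:270],None,fx=4,fy=4,interpolation=cv2.INTER_CUBIC),cv2.resize(b[175:255,400:480],None,fx=5,fy=5,interpolation=cv2.INTER_CUBIC)]))
cv2.imwrite("pics/c4.png",np.hstack([cv2.resize(a[120:170,360:410],None,fx=8,fy=8,interpolation=cv2.INTER_CUBIC),cv2.resize(b[150:200,215:265],None,fx=8,fy=8,interpolation=cv2.INTER_CUBIC)]))
E
```

```text
collartop (array([ 0.5049, -0.1061,  0.1092]), np.float64(0.0015196961621258968)) [ 0.506  -0.1063  0.11  ] [ 0.5043 -0.1065  0.11  ]
mouth (array([0.6018, 0.0628, 0.0929]), np.float64(0.002586043814575981)) [0.6039 0.0615 0.095 ] [0.6005 0.062  0.095 ]
gauge (array([0.627 , 0.154 , 0.2446]), np.float64(9.592530844239175e-05)) [0.6178 0.1753 0.23  ] [0.6289 0.1561 0.23  ]
lens [ 0.5684 -0.3741  0.054 ] hend [ 0.4403 -0.3341  0.054 ]
lens scene [ 0.5763 -0.3783  0.054 ] hend scene [ 0.4508 -0.3354  0.054 ]
```

View pics/c3.png

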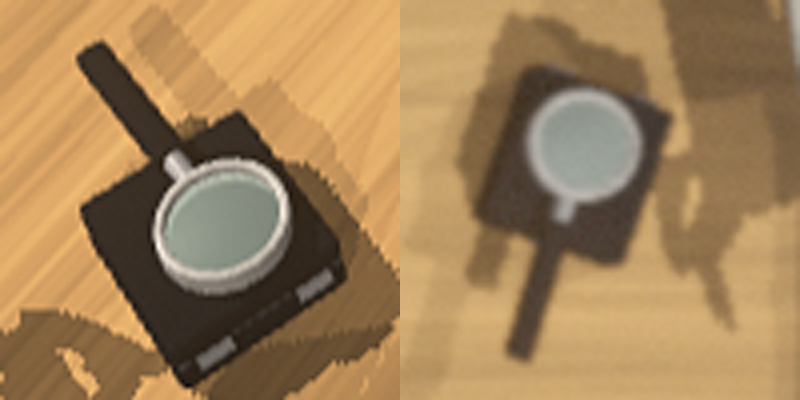

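View pics/c4.png

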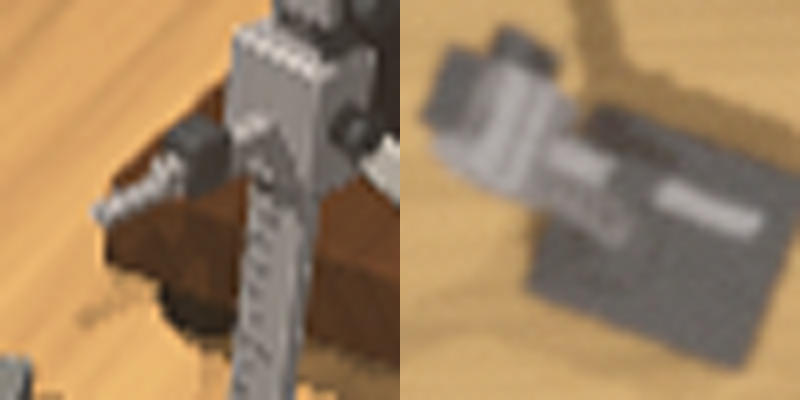

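c3: lens rim centre is at about scene (225.3,343.9) and top (436.3,203.5), with the handle end at scene (192,301.3) and top (423.6,245.5). c4: the scriber tip is at scene (372.3,146.6) and top (259.9,177.8).

Run:
```python
from h import *
from scipy.spatial.transform import Rotation as R
np.set_printoptions(precision=4,suppress=True)
print("gauge",tri((372.3,146.6),(259.9,177.8)))
print("lens",tri((225.3,343.9),(436.3,203.5)),plane("scene",225.3,343.9,.054),plane("top",436.3,203.5,.054))
print("hend",tri((192.,301.3),(423.6,245.5)),plane("scene",192,301.3,.054),plane("top",423.6,245.5,.054))
# pillars (tops z .106) & decoys (top crop)
for n,x,y,z in[("p1",446,220,.106),("p2",455,151,.106),("coll",440,292,.11),("turq",350,336,.1),("grey",393,393,.12),("pink",495,418,.12),("cw",450,68,.034),("jar",284,50,.055)]:print(n,plane("top",*T(x,y),z))
for n,x,y in[("p1",294,484),("p2",365,524),("coll",227,440)]:print(n,plane("scene",*S(x,y),.106 if n!="coll" else .11))
s=status.sense();print(R.from_quat(s["tool_rot"]).as_matrix(),s["tcp_pos"])
```

```text
gauge (array([0.6267, 0.1521, 0.2446]), np.float64(0.0018543127829440122))
lens (array([ 0.5699, -0.3744,  0.0506]), np.float64(0.0006103971638818339)) [ 0.572  -0.3755  0.054 ] [ 0.5695 -0.3737  0.054 ]
hend (array([ 0.4391, -0.3328,  0.0525]), np.float64(0.0002839108040942011)) [ 0.44   -0.3335  0.054 ] [ 0.4392 -0.3323  0.054 ]
p1 [ 0.5742 -0.1128  0.106 ]
p2 [ 0.6417 -0.1219  0.106 ]
coll [ 0.5043 -0.1065  0.11  ]
turq [ 0.4616 -0.0197  0.1   ]
grey [ 0.4077 -0.0607  0.12  ]
pink [ 0.3845 -0.1575  0.12  ]
cw [ 0.7369 -0.1228  0.034 ]
jar [0.7518 0.0477 0.055 ]
p1 [ 0.5768 -0.1166  0.106 ]
p2 [ 0.6454 -0.1242  0.106 ]
coll [ 0.506  -0.1063  0.11  ]
[[-0.0004  0.9298  0.368 ]
 [ 0.0019  0.368  -0.9298]
 [-1.      0.0003 -0.0019]] [ 0.2299 -0.5805  0.2304]
```

Both views agree to about 2 mm: collar (0.5055,-0.1064), mouth (0.602,0.062), lens (0.5706,-0.3746), gauge height about 0.2446. I turn the tool so its y lies along the loupe handle (-17.7°), which is also close to the block's row, then move over the spindle.

Emit:
arm_command(
  series=[
    [[0,0,0,0.137],[0,0,0,0.137],[0,0,0,0.137],[0,0,0,0.137],[0,0,0,0.137],[0,10,-45,0],[0,10,-45,0],[0,10,-45,0],[0,10,-45,0],[0,10,-45,0]],
  ],
  jaw=100,
)

```text
t: 1.1
tcp_pos: [0.3463, -0.38, 0.231]
tool_rot: [0.571, 0.417, -0.571, 0.417]
force: [0.8, -0.4, -0.1]
finger_gap: 1.001
```

Emit:
arm_command(
  series=[
    [[0,10,-45,0],[0,10,-45,0],[0,10,-45,0],[0,10,-45,0],[0,10,-45,0],[0,10,-45,0],[0,8,-40,0],[0,0,0,0],[0,0,0,0]],
  ],
)

```text
t: 2.0
tcp_pos: [0.5046, -0.1062, 0.231]
tool_rot: [-0.57, -0.418, 0.571, -0.418]
force: [0.6, -0.3, -1.1]
finger_gap: 1.002
```

Emit:
arm_command(
  series=[
    [[40,1,0,0],[40,0,0,0],[40,0,0,0],[34,0,0,0],[0,0,0,0],[0,0,0,0]],
  ],
)

```text
t: 2.6
tcp_pos: [0.5052, -0.1086, 0.0773]
tool_rot: [-0.571, -0.417, 0.572, -0.416]
force: [0.3, -0.3, 0.7]
finger_gap: 1.004
```

Emit:
arm_command(
  series=[
    [[0,0,0,0],[0,0,0,0],[0,0,0,0],[0,0,0,0],[0,0,0,0],[0,0,0,0],[0,0,0,0],[0,0,0,0]],
  ],
  jaw=0,
  force=60,
)

```text
t: 3.4
tcp_pos: [0.5065, -0.1076, 0.0788]
tool_rot: [0.571, 0.417, -0.57, 0.418]
force: [-0.3, 0.5, 6.5]
finger_gap: 0.356
```

Emit:
arm_command(
  series=[
    [[-10,0,0,0],[-20,0,0,0],[-30,0,0,0],[-40,0,0,0],[-20,0,0,0],[0,0,0,0],[0,0,0,0]],
  ],
)

```text
t: 4.1
tcp_pos: [0.5051, -0.1071, 0.1973]
tool_rot: [-0.571, -0.417, 0.571, -0.417]
force: [-0.8, 1.1, -2.1]
finger_gap: 0.357
```

Run:
```python
from h import *
s=status.sense();print(s["t"],s["tcp_pos"],s["force"],s["finger_gap"])
a=snapshot("scene")[:,:,::-1];b=snapshot("top")[:,:,::-1]
cv2.imwrite("pics/s1.png",a);cv2.imwrite("pics/t1.png",b)
cv2.imwrite("pics/c5.png",np.hstack([cv2.resize(a[130:260,215:345],None,fx=3,fy=3,interpolation=cv2.INTER_CUBIC),cv2.resize(b[160:290,280:410],None,fx=3,fy=3,interpolation=cv2.INTER_CUBIC)]))
```

```text
4.1 [ 0.50514615 -0.10712074  0.19733737] [-0.79074058  1.05770255 -2.14787567] 0.3570917331366935
```

View pics/c5.png

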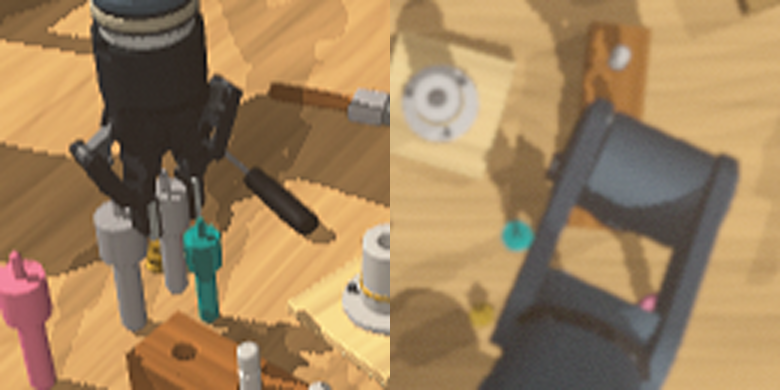

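The spindle is held upright and clear of the block (foot near scene (274,227)). I move it above the bore.

Emit:
arm_command(
  series=[
    [[0,4,-19,0],[0,8,-38,0],[0,8,-38,0],[0,8,-38,0],[0,8,-38,0],[0,5.2,-19,0],[0,0,0,0],[10,0,0,0],[10,0,0,0],[0,0,0,0]],
  ],
)

```text
t: 5.2
tcp_pos: [0.6001, 0.0601, 0.1745]
tool_rot: [-0.569, -0.418, 0.573, -0.415]
force: [-1.1, 0.0, -2.3]
finger_gap: 0.355
```

Run:
```python
from h import *
s=status.sense();print(s["t"],s["tcp_pos"],s["force"],s["finger_gap"])
a=snapshot("scene")[:,:,::-1]
cv2.imwrite("pics/s2.png",a)
t=s["tcp_pos"];d=np.array([.602,.0618]);
print(proj("scene",[*d,.095]),[proj("scene",[t[0],t[1],z]) for z in(.1085,.17)])
cv2.imwrite("pics/c6.png",cv2.resize(a[155:255,295:395],None,fx=6,fy=6,interpolation=cv2.INTER_CUBIC))
```

```text
5.2 [0.60007229 0.06014768 0.1744734 ] [-1.05199054  0.04136655 -2.26224249] 0.35471281867422516
[344.1 209.7] [array([343.2, 205.8]), array([343.8, 186.9])]
```

View pics/c6.png

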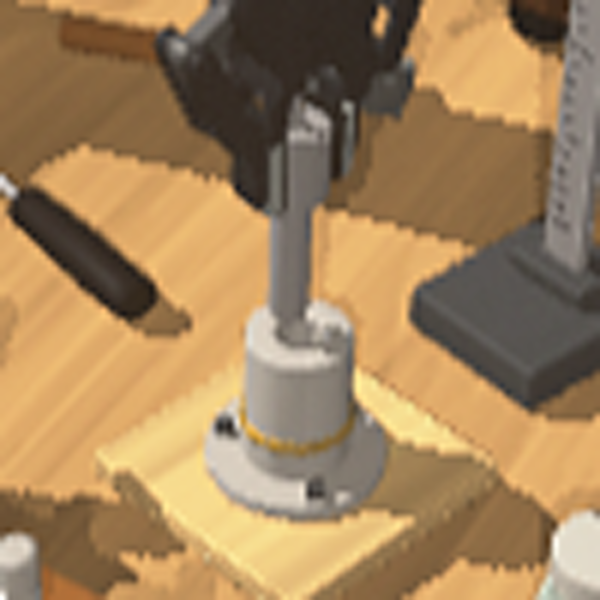

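The shaft axis is at crop x≈292 and the bearing's top ellipse is centred at x≈300. The tool itself also stopped 2 mm short of the commanded position. I read the bearing rim numerically.

Run:
```python
import cv2,numpy as np
a=cv2.imread("pics/s2.png");g=cv2.cvtColor(a,cv2.COLOR_BGR2GRAY);b=cv2.cvtColor(cv2.imread("pics/scene0.png"),cv2.COLOR_BGR2GRAY)
print("now cols 334..356");[print(r,g[r,334:357]) for r in range(196,222)]
print("start");[print(r,b[r,334:357]) for r in range(204,220)]
```

```text
now cols 334..356
196 [189 187 184 182 180 175 143 125 111 112 109 101 106 172 167 162 187 190
 193 192 192 193 193]
197 [187 185 181 178 179 174 142 125 112 113 109 100 104 171 165 177 191 193
 193 192 192 193 191]
198 [184 183 178 178 179 172 143 126 111 114 109 100 104 169 164 176 193 193
 192 193 193 191 186]
199 [181 178 178 178 180 175 142 123 112 113 109 100 103 170 167 185 194 192
 193 193 191 187 185]
200 [178 178 178 180 181 177 141 122 113 112 109  99 103 174 171 182 193 193
 193 193 188 182 185]
201 [176 178 180 181 182 177 140 121 113 114 109 101 103 176 173 185 194 194
 193 190 184 185 185]
202 [177 180 182 180 182 179 139 121 113 112 107  99 116 178 172 196 194 194
 191 185 185 186 183]
203 [181 182 181 181 182 174 138 120 112 112 109  97 126 178 171 182 195 193
 187 183 185 184 180]
204 [181 181 180 181 185 169 136 119 112 112 108  96 126 181 167 171 182 176
 171 187 183 180 181]
205 [182 180 180 182 184 171 135 118 112 113 107  94 125 203 192 188 163 161
 163 172 182 182 181]
206 [179 178 179 197 201 199 136 116 113 112 106  98 187 214 210 202 187 180
 162 159 184 18
[... 2381 characters left out ...]
45 182]
213 [114 110 110 123 127 125 123 124 120 115 111 112 121 117 124 125 124 123
 123 107  84 104 142]
214 [118  98 105 116 127 131 125 123 122 123 123 121 125 122 124 125 128 128
 116 103  84 108 104]
215 [113 106 106 114 122 127 129 132 128 129 124 123 126 129 132 131 126 123
 110 102  94 110 110]
216 [117 116 106 114 120 124 128 132 130 130 128 127 129 130 132 130 123 120
 110 100 105 104  95]
217 [125 113 106 113 122 125 125 128 130 129 131 129 129 129 128 125 124 120
 110  98 126 123 107]
218 [129 110 105 115 122 125 128 128 130 131 129 128 131 130 129 126 124 118
 110  97 137 137 131]
219 [131 111 108 115 122 124 128 129 131 130 130 129 131 130 128 126 123 118
 109  97 139 136 135]
```

Mouth measured at scene (344.6,209.8) and shaft axis at 343.2. The correction is about +2.4 mm in x and +1.9 mm in y, after which I lower it slowly and watch the force.

Emit:
arm_command(
  series=[
    [[0,1.7,-2.5,0],[0,0,0,0],[3,0,0,0],[3,0,0,0],[2,0,0,0],[0,0,0,0]],
  ],
)

```text
t: 5.85
tcp_pos: [0.6046, 0.063, 0.1689]
tool_rot: [-0.571, -0.418, 0.571, -0.417]
force: [-0.7, -0.2, -1.6]
finger_gap: 0.353
```

Emit:
arm_command(
  series=[
    [[1,0,0,0],[1,0,0,0],[1,0,0,0],[1,0,0,0],[1,0,0,0],[0,0,0,0]],
  ],
)

```text
t: 6.45
tcp_pos: [0.6048, 0.063, 0.1641]
tool_rot: [-0.571, -0.417, 0.571, -0.417]
force: [0.1, -0.0, -1.5]
finger_gap: 0.35
```

Run:
```python
from h import *
s=status.sense();print(s["t"],s["tcp_pos"],s["force"])
a=snapshot("scene")[:,:,::-1];cv2.imwrite("pics/s3.png",a);g=cv2.cvtColor(a,cv2.COLOR_BGR2GRAY)
s=status.sense();print(s["t"],s["tcp_pos"],s["force"]);t=s["tcp_pos"]
print(plane("scene",344.6,209.8,.095),proj("scene",[t[0],t[1],.0963]))
[print(r,g[r,334:357]) for r in [196,200,*range(203,217)]]
```

```text
6.45 [0.60482291 0.06298695 0.16410407] [ 0.08488738 -0.01750939 -1.46156083]
6.5 [0.60490678 0.06298417 0.16422175] [-0.11836022 -0.67385074 -1.50539369]
[0.60336912 0.06209538 0.095     ] [345.3 209.4]
196 [189 187 184 182 179 179 179 183 148 133 113 111 110 105  90 170 165 167
 195 192 192 193 192]
200 [178 178 179 181 180 181 181 185 144 129 114 113 109 103  93 180 172 180
 194 193 189 183 185]
203 [181 183 181 180 180 185 186 184 143 126 114 114 110 100 107 178 173 194
 187 184 186 183 180]
204 [182 181 180 180 183 183 184 179 142 125 113 113 109 100 105 179 173 176
 172 187 184 181 181]
205 [180 181 178 182 181 191 202 191 141 125 113 113 109  99 105 196 165 162
 162 172 182 181 182]
206 [179 179 179 196 200 205 212 198 140 123 114 113 110  99 104 211 188 180
 161 159 183 182 182]
207 [178 179 189 211 211 211 210 199 139 122 114 114 109 100 105 217 205 199
 179 159 172 183 183]
208 [179 180 204 214 212 209 213 175 141 122 113 113 110  99  91 220 210 206
 201 166 160 170 183]
209 [182 168 214 214 211 209 190 125 136 121 113 112 108  97  99 169 165 161
 161 172 162 176 182]
210 [180 161 216 213 211 211 172  98 117 115 112 111 104 112 162 154 120 118
 119 144 166 185 181]
211 [180 176 222 214 212 210 200 124  97 121 118 108 121 152 161 148 123 121
 121 119 152 185 179]
212 [184 186 218 215 212 212 213 186 153 121 117  95 117 132 125 121 122 122
 122 114 155 183 179]
213 [189 189 190 208 217 213 211 212 199 181 178 175 184 178 184 186 120 186
 122 103 163 180 178]
214 [193 185 174 185 204 219 214 212 211 213 208 209 216 212 215 218 167 185
 114  98 161 182 180]
215 [192 193 176 171 178 187 195 207 212 211 213 209 216 204 191 187 155 135
 110  96 158 184 184]
216 [197 202 177 172 167 158 162 168 170 168 171 169 172 159 146 141 122 119
 110  95 198 171 168]
```

Shaft at 345.2 against mouth 344.6. I back off about 1.5 mm and continue down.

Emit:
arm_command(
  series=[
    [[0,-1.3,1.5,0],[0,0,0,0],[1,0,0,0],[1,0,0,0],[1,0,0,0],[0,0,0,0]],
  ],
)

```text
t: 7.1
tcp_pos: [0.6031, 0.062, 0.1611]
tool_rot: [-0.571, -0.417, 0.571, -0.417]
force: [0.2, -0.2, -1.9]
finger_gap: 0.353
```

Emit:
arm_command(
  series=[
    [[1,0,0,0],[1,0,0,0],[1,0,0,0],[0,0,0,0]],
  ],
)

```text
t: 7.5
tcp_pos: [0.6034, 0.0621, 0.1583]
tool_rot: [0.571, 0.417, -0.571, 0.417]
force: [0.1, 1.6, -1.4]
finger_gap: 0.355
```

Emit:
arm_command(
  series=[
    [[1,0,0,0],[1,0,0,0],[1,0,0,0],[0,0,0,0]],
  ],
)

```text
t: 7.9
tcp_pos: [0.6035, 0.0623, 0.1553]
tool_rot: [0.571, 0.417, -0.571, 0.417]
force: [0.8, 3.4, -1.6]
finger_gap: 0.354
```

It has entered the bore, with a slight side force towards +y. I ease that way and continue.

Emit:
arm_command(
  series=[
    [[0,0,-1.0,0],[2,0,0,0],[2,0,0,0],[2,0,0,0],[0,0,0,0]],
  ],
)

```text
t: 8.4
tcp_pos: [0.6034, 0.0628, 0.1488]
tool_rot: [-0.571, -0.417, 0.571, -0.417]
force: [1.2, -0.0, -1.9]
finger_gap: 0.353
```

Emit:
arm_command(
  series=[
    [[2,0,0,0],[2,0,0,0],[2,0,0,0],[2,0,0,0],[0,0,0,0]],
  ],
)

```text
t: 8.9
tcp_pos: [0.6033, 0.0629, 0.1409]
tool_rot: [-0.571, -0.417, 0.571, -0.417]
force: [-0.3, 0.5, -2.5]
finger_gap: 0.352
```

Emit:
arm_command(
  series=[
    [[3,0,0,0],[3,0,0,0],[3,0,0,0],[3,0,0,0],[3,0,0,0],[0,0,0,0]],
  ],
)

```text
t: 9.5
tcp_pos: [0.6034, 0.063, 0.1258]
tool_rot: [-0.571, -0.417, 0.571, -0.417]
force: [-0.7, 0.9, -2.2]
finger_gap: 0.358
```

Emit:
arm_command(
  series=[
    [[3,0,0,0],[3,0,0,0],[3,0,0,0],[3,0,0,0],[0,0,0,0]],
  ],
)

```text
t: 10.0
tcp_pos: [0.6035, 0.063, 0.1138]
tool_rot: [-0.571, -0.417, 0.571, -0.417]
force: [0.8, 1.4, -2.4]
finger_gap: 0.357
```

Emit:
arm_command(
  series=[
    [[2,0,0,0],[2,0,0,0],[1,0,0,0],[1,0,0,0],[0,0,0,0]],
  ],
)

```text
t: 10.5
tcp_pos: [0.6036, 0.063, 0.1082]
tool_rot: [0.571, 0.417, -0.571, 0.417]
force: [1.9, 1.1, -2.3]
finger_gap: 0.353
```

Emit:
arm_command(
  series=[
    [[1,0,0,0],[1,0,0,0],[0.5,0,0,0],[0,0,0,0]],
  ],
)

```text
t: 10.9
tcp_pos: [0.6036, 0.063, 0.1058]
tool_rot: [0.571, 0.417, -0.571, 0.417]
force: [0.5, 0.8, -2.7]
finger_gap: 0.356
```

Emit:
arm_command(
  series=[
    [[0.5,0,0,0],[0.5,0,0,0],[0,0,0,0]],
  ],
)

```text
t: 11.2
tcp_pos: [0.6036, 0.0629, 0.1048]
tool_rot: [0.571, 0.417, -0.571, 0.417]
force: [0.3, 0.8, -1.0]
finger_gap: 0.358
```

Emit:
arm_command(
  series=[
    [[0.5,0,0,0],[0.3,0,0,0],[0,0,0,0]],
  ],
)

```text
t: 11.5
tcp_pos: [0.6036, 0.063, 0.104]
tool_rot: [0.571, 0.417, -0.571, 0.417]
force: [-0.1, 1.7, -1.2]
finger_gap: 0.359
```

Emit:
arm_command(
  series=[
    [[0.5,0,0,0],[0,0,0,0],[0,0,0,0]],
  ],
)

```text
t: 11.8
tcp_pos: [0.6037, 0.0629, 0.1039]
tool_rot: [0.571, 0.417, -0.571, 0.417]
force: [0.2, 1.9, 1.6]
finger_gap: 0.356
```

Emit:
arm_command(
  series=[
    [[0.5,0,0,0],[0,0,0,0],[0,0,0,0]],
  ],
)

```text
t: 12.1
tcp_pos: [0.6038, 0.0629, 0.1038]
tool_rot: [0.571, 0.417, -0.571, 0.418]
force: [-0.3, 1.3, 5.3]
finger_gap: 0.356
```

Bottom contact: z stopped at 0.1039, as predicted, with +5 N. I ease off and release.

Emit:
arm_command(
  series=[
    [[-0.6,0,0,0],[0,0,0,0]],
  ],
)

```text
t: 12.3
tcp_pos: [0.6038, 0.0629, 0.1039]
tool_rot: [0.571, 0.417, -0.571, 0.417]
force: [-0.4, 1.1, 4.3]
finger_gap: 0.355
```

Emit:
arm_command(
  series=[
    [[0,0,0,0],[0,0,0,0],[0,0,0,0],[0,0,0,0],[0,0,0,0],[0,0,0,0],[0,0,0,0],[0,0,0,0]],
  ],
  jaw=100,
)

```text
t: 13.1
tcp_pos: [0.6035, 0.0629, 0.1036]
tool_rot: [-0.571, -0.417, 0.571, -0.417]
force: [-0.2, 0.2, 0.1]
finger_gap: 1.005
```

Emit:
arm_command(
  series=[
    [[-20,0,0,0],[-40,0,0,0],[-40,0,0,0],[-20,0,0,0],[0,0,0,0]],
  ],
)

```text
t: 13.6
tcp_pos: [0.6059, 0.0628, 0.2276]
tool_rot: [0.573, 0.415, -0.569, 0.419]
force: [0.2, -0.9, 0.3]
finger_gap: 0.996
```

Spindle let go. Now over to the loupe handle.

Emit:
arm_command(
  series=[
    [[0,0,20,0],[0,1,47,0],[0,1,47,0],[0,1,47,0],[0,1,47,0],[0,1,47,0],[0,2,47,0],[0,2,47,0],[0,2,47,0]],
  ],
)

```text
t: 14.5
tcp_pos: [0.4924, -0.3189, 0.222]
tool_rot: [-0.571, -0.418, 0.571, -0.416]
force: [1.6, 0.1, -0.5]
finger_gap: 1.001
```

Emit:
arm_command(
  series=[
    [[0,0,31,0],[0,0,0,0],[0,0,0,0],[0,0,0,0]],
  ],
)

```text
t: 14.9
tcp_pos: [0.4842, -0.3457, 0.2226]
tool_rot: [0.571, 0.419, -0.571, 0.417]
force: [0.3, 0.0, -0.2]
finger_gap: 1.0
```

Run:
```python
from h import *
from scipy.spatial.transform import Rotation as R
np.set_printoptions(precision=4,suppress=True)
s=status.sense();M=R.from_quat(s["tool_rot"]).as_matrix();t=s["tcp_pos"];print(s["t"],t,M[:,1],np.degrees(np.arctan2(M[1,1],M[0,1])))
print("shift mm",1e3*M.T@(np.array([.484,-.3475,.031])-t))
a=snapshot("scene")[:,:,::-1];b=snapshot("top")[:,:,::-1]
cv2.imwrite("pics/s4.png",a);cv2.imwrite("pics/t4.png",b)
cv2.imwrite("pics/c7.png",np.hstack([cv2.resize(a[230:390,145:275],None,fx=3,fy=3,interpolation=cv2.INTER_CUBIC),cv2.resize(a[150:310,280:410],None,fx=3,fy=3,interpolation=cv2.INTER_CUBIC)]))
```

```text
14.9 [ 0.4842 -0.3457  0.2226] [ 0.9531 -0.3026 -0.0021] -17.614939320464075
shift mm [191.6006   0.7347   2.1433]
```

View pics/c7.png

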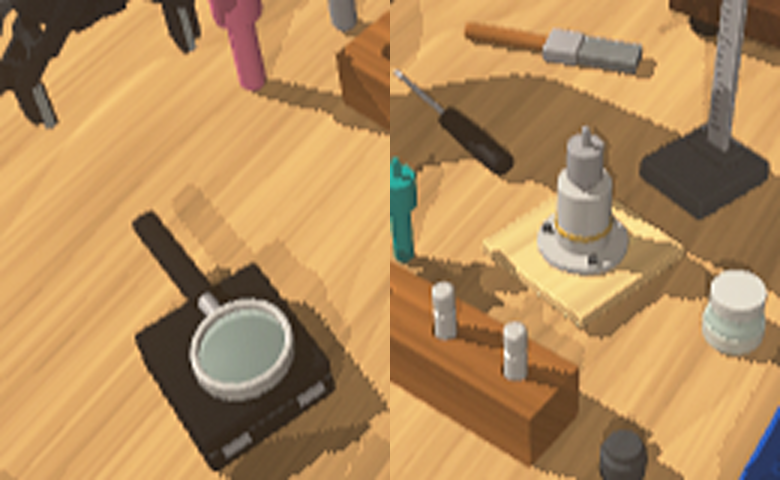

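The spindle sits home in the bearing with its collar just above the mouth, and the loupe is undisturbed. I descend and grip.

Emit:
arm_command(
  series=[
    [[40,0.7,1.5,0],[45,0,0,0],[45,0,0,0],[40,0,0,0],[21,0,0,0],[0,0,0,0],[0,0,0,0]],
  ],
)

```text
t: 15.7
tcp_pos: [0.4854, -0.3483, 0.0329]
tool_rot: [0.571, 0.418, -0.57, 0.418]
force: [-0.3, 0.2, -0.1]
finger_gap: 1.001
```

Emit:
arm_command(
  series=[
    [[0,0,0,0],[0,0,0,0],[0,0,0,0],[0,0,0,0],[0,0,0,0],[0,0,0,0],[0,0,0,0],[0,0,0,0],[0,0,0,0]],
  ],
  jaw=0,
  force=90,
)

```text
t: 16.6
tcp_pos: [0.4849, -0.3493, 0.0334]
tool_rot: [0.571, 0.417, -0.571, 0.418]
force: [-1.5, 0.3, 5.2]
finger_gap: 0.191
```

Emit:
arm_command(
  series=[
    [[-5,0,0,0],[-10,0,0,0],[-20,0,0,0],[-30,0,0,0],[-30,0,0,0],[0,0,0,0]],
  ],
)

```text
t: 17.2
tcp_pos: [0.4869, -0.3511, 0.1322]
tool_rot: [0.571, 0.414, -0.57, 0.421]
force: [0.6, -1.8, -0.2]
finger_gap: 0.187
```

Loupe lifted. I raise it to about the gauge height and carry it over to the bearing.

Emit:
arm_command(
  series=[
    [[-20,0,0,0],[-30,0,0,0],[-30,0,0,0],[-20,0,0,0],[0,0,0,0],[0,-4,-15,0],[0,-7,-28,0],[0,-7,-28,0],[0,-7,-28,0],[0,-7,-28,0]],
  ],
)

```text
t: 18.2
tcp_pos: [0.491, -0.215, 0.2251]
tool_rot: [-0.57, -0.419, 0.571, -0.415]
force: [0.3, 0.3, -1.0]
finger_gap: 0.184
```

Emit:
arm_command(
  series=[
    [[0,-7,-28,0],[0,-7,-28,0],[0,-7,-28,0],[0,-7,-28,0],[0,-7,-28,0],[0,-7,-28,0],[0,-7,-28,0],[0,-7,-28,0],[0,-4,-15,0],[0,0,0,0]],
  ],
)

```text
t: 19.2
tcp_pos: [0.5054, 0.0308, 0.2254]
tool_rot: [-0.569, -0.42, 0.571, -0.417]
force: [-0.5, -0.7, -1.9]
finger_gap: 0.187
```

Emit:
arm_command(
  series=[
    [[0,0,0,0],[0,0,0,0],[0,0,0,0]],
  ],
)

```text
t: 19.5
tcp_pos: [0.5078, 0.027, 0.2272]
tool_rot: [-0.571, -0.417, 0.571, -0.417]
force: [-0.6, 0.7, -0.9]
finger_gap: 0.181
```

Run:
```python
from h import *
from scipy.spatial.transform import Rotation as R
np.set_printoptions(precision=4,suppress=True)
s=status.sense();M=R.from_quat(s["tool_rot"]).as_matrix();t=s["tcp_pos"];print(s["t"],t,s["force"],s["finger_gap"]);print(M)
print("shift mm",1e3*M.T@(np.array([.5158,.0908,.2328])-t))
```

```text
19.5 [0.5078 0.027  0.2272] [-0.6462  0.7474 -0.8724] 0.18123104790029035
[[-0.001   0.9525 -0.3045]
 [ 0.     -0.3045 -0.9525]
 [-1.     -0.0009  0.0003]]
shift mm [ -5.6363 -11.7617 -63.1878]
```

Emit:
arm_command(
  series=[
    [[-2,-4,-18,0],[-2,-4,-23,0],[-1.6,-3.8,-16,0],[0,0,-6,0],[0,0,0,0],[0,0,0,0],[0,0,0,0]],
  ],
)

```text
t: 20.2
tcp_pos: [0.5159, 0.0904, 0.2331]
tool_rot: [-0.571, -0.417, 0.571, -0.417]
force: [0.1, 1.0, 0.0]
finger_gap: 0.187
```

Run:
```python
from h import *
from scipy.spatial.transform import Rotation as R
np.set_printoptions(precision=4,suppress=True)
a=snapshot("scene")[:,:,::-1];b=snapshot("top")[:,:,::-1]
s=status.sense();M=R.from_quat(s["tool_rot"]).as_matrix();t=s["tcp_pos"];print(s["t"],t,s["force"],s["finger_gap"])
print("expected lens",t+.092*M[:,1]+[0,0,.0137],proj("scene",t+.092*M[:,1]+[0,0,.0137+.007]),proj("top",t+.092*M[:,1]+[0,0,.0137+.007]))
cv2.imwrite("pics/s5.png",a);cv2.imwrite("pics/t5.png",b)
cv2.imwrite("pics/c8.png",np.hstack([cv2.resize(a[95:235,290:420],None,fx=3,fy=3,interpolation=cv2.INTER_CUBIC),cv2.resize(b[130:270,220:350],None,fx=3,fy=3,interpolation=cv2.INTER_CUBIC)]))
```

```text
20.3 [0.5159 0.0906 0.2331] [ 0.4428 -0.7284 -0.5222] 0.18413228263217318
expected lens [0.6035 0.0626 0.2468] [346.5 158.4] [292.2 185.6]
```

View pics/c8.png

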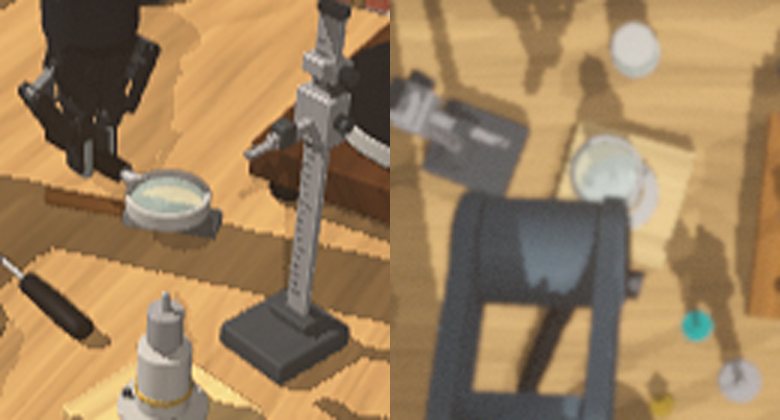

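The lens rim is at scene (346,158) and top (292,186), matching the pose predicted from the arm. It looks level and is clear of the gauge tip. The spindle stays home. One bias check on the gauge height before handing in.

Run:
```python
from h import *
np.set_printoptions(precision=4,suppress=True)
zs=np.arange(.22,.27,.0005)
for uv in[(372.3,146.6),(372.6,147.3)]:
  for d in[(0,0),(.0025,.0005)]:
    for tp in [(259.9,177.8),(259.4,177.6)]:
      e=[np.linalg.norm(plane("scene",*uv,z)[:2]-plane("top",*tp,z)[:2]-d) for z in zs];i=np.argmin(e);print(uv,d,tp,zs[i],e[i])
print("lens top tri",tri((346,158.4),(292,186)),"known z .2538")
s=cv2.imread("pics/s5.png");o=cv2.imread("pics/s4.png");b=cv2.imread("pics/scene0.png")
g=cv2.cvtColor(s,cv2.COLOR_BGR2GRAY);print([(r,*g[r,368:380]) for r in range(141,152)])
```

```text
(372.3, 146.6) (0, 0) (259.9, 177.8) 0.24500000000000002 0.0019119007964903826
(372.3, 146.6) (0, 0) (259.4, 177.6) 0.24400000000000002 0.0007773219161012671
(372.3, 146.6) (0.0025, 0.0005) (259.9, 177.8) 0.24550000000000002 0.0006102216181977204
(372.3, 146.6) (0.0025, 0.0005) (259.4, 177.6) 0.24450000000000002 0.0017217552963512952
(372.6, 147.3) (0, 0) (259.9, 177.8) 0.24250000000000002 0.0024193133892449733
(372.6, 147.3) (0, 0) (259.4, 177.6) 0.24200000000000002 0.0012505350164722195
(372.6, 147.3) (0.0025, 0.0005) (259.9, 177.8) 0.24300000000000002 0.00031956919209720995
(372.6, 147.3) (0.0025, 0.0005) (259.4, 177.6) 0.24250000000000002 0.001185138345296897
lens top tri (array([0.6023, 0.0631, 0.2533]), np.float64(0.00070448214854023)) known z .2538
[(141, np.uint8(175), np.uint8(179), np.uint8(181), np.uint8(183), np.uint8(185), np.uint8(190), np.uint8(148), np.uint8(81), np.uint8(66), np.uint8(64), np.uint8(94), np.uint8(161)), (142, np.uint8(178), np.uint8(181), np.uint8(183), np.uint8(184), np.uint8(186), np.uint8(175), np.uint8(77), np.uint8(67), np.uint8(68), np.uint8(100
[... 974 characters left out ...]
, np.uint8(184), np.uint8(181), np.uint8(182), np.uint8(159), np.uint8(88), np.uint8(66), np.uint8(59), np.uint8(59), np.uint8(62), np.uint8(59), np.uint8(56)), (149, np.uint8(184), np.uint8(179), np.uint8(178), np.uint8(178), np.uint8(187), np.uint8(77), np.uint8(57), np.uint8(62), np.uint8(60), np.uint8(61), np.uint8(55), np.uint8(52)), (150, np.uint8(180), np.uint8(176), np.uint8(177), np.uint8(178), np.uint8(188), np.uint8(61), np.uint8(57), np.uint8(62), np.uint8(61), np.uint8(56), np.uint8(52), np.uint8(51)), (151, np.uint8(177), np.uint8(176), np.uint8(177), np.uint8(180), np.uint8(186), np.uint8(47), np.uint8(54), np.uint8(61), np.uint8(58), np.uint8(52), np.uint8(54), np.uint8(53))]
```

The scriber's underside is at row ≈147, which gives a height of about 0.2435–0.245. I lower the lens 2.5 mm to about 0.2443.

Emit:
arm_command(
  series=[
    [[1.5,0,0,0],[1.0,0,0,0],[0,0,0,0],[0,0,0,0],[0,0,0,0],[0,0,0,0]],
  ],
)

```text
t: 20.9
tcp_pos: [0.516, 0.0914, 0.2307]
tool_rot: [0.571, 0.417, -0.571, 0.417]
force: [0.6, -0.3, -0.4]
finger_gap: 0.192
```

Run:
```python
from h import *
from scipy.spatial.transform import Rotation as R
from station import ticket
s=status.sense();M=R.from_quat(s["tool_rot"]).as_matrix();t=s["tcp_pos"];p=t+.092*M[:,1]+[0,0,.0137]
print(s["t"],p,s["finger_gap"],np.abs(s["qd"]).max(),M[2])
if abs(p[2]-.2443)<.002 and np.hypot(p[0]-.6035,p[1]-.063)<.004: print(ticket.sign_off())
```

```text
20.9 [0.60361928 0.06345303 0.244448  ] 0.19246435609053308 0.0021920471681043064 [-9.99999998e-01  5.67514062e-05 -1.29123492e-05]
the job is handed in; nothing more can be done
None
```

I lowered the spindle to the bottom of the bearing bore and let it go. The loupe is held level over the bearing at the gauge pointer's height, and I handed the job in at 20.9 s. Handing in reported no verdict.

- **Spindle:** it touched bottom at the height I expected, with about 5 N of contact force. After release, the picture showed it fully home in the bore.
- **Loupe:** from the arm's pose, the lens is at (0.6036, 0.0635, 0.2444) m, within about 1 mm of the bearing axis. The arm was still and the tool vertical. The last picture showed the lens where the arm's pose put it, looking level and clear of the gauge and spindle. That picture was before a final 2.5 mm lowering.
- **Pointer height:** this is the least certain number. My readings ran from 0.242 to 0.2455 m depending on which pixel I took as the scriber's underside, so the lens is within about 2.5 mm of any of them (the limit is 7 mm).
- **Disagreement:** the two cameras differed by 2–3 mm in x. I followed the scene camera, which matched the arm's own position.

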